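# Slide a locating rod into a spring-plunger holder up to its hidden stop

### The arm

A 6-joint arm with a two-finger parallel gripper is mounted at the origin on a cart in front of the work surface, level with it; the furniture and walls round the work are solid. World frame = base frame: x ahead of the robot, y to its left, z up, the work surface at z = 0. Lengths are in mm, angles in rad, forces in N, time in s.
With the tool pointing down it reaches from about 350 to 975 mm from the base axis. Payload 7.1 kg.
Tool frame: the origin (TCP) lies at the very end of the fingers, on their centre line; the grasp point (between the pads) lies 19 mm behind it; y points along the fingers, x is the direction in which the jaws open and shut, and the axes are right-handed (so a half turn about y gives the same grasp; the last joint's range is limited). The gripper opens to 88 mm and grips with 3 to 60 N. Pads are 20 mm wide; open, the fingers measure 115 mm over their backs; the gripper's body (75 mm by 178 mm) begins 61 mm behind the grasp point.
Start: joints at [-1.242, 0.423, 1.63, -0, 1.089, -0.019], TCP at [213.036, -587.555, 222.675] pointing down, gripper open.
Joint ranges: [-3, 3], [-0.9, 2.11], [0.09, 2.58], [-1.31, 4.45], [0.11, 2.69], [-2.54, 2.54]. Speed limits (rad/s): [2.39, 2.39, 3.01, 3.14, 3.14, 3.14].

### API

Orientations are given as a rotation vector (axis times angle).
In Python, from workcell import ctrl gives the robot as it stands. The module is installed in compiled form; this text tells all that it offers.
- The arm moves only by the tool jog_arm, never from a script. Its argument "steps" is a list of rows, each an object with "turn": the turn, a rotation vector about the world's x, y, z scaled (see below), a list of three; "dp": the shift along the world's x, y, z scaled (see below), a list of three; "claw": the opening, from 0 (shut) to 1 (fully open). In form: [{"turn": [wx, wy, wz], "dp": [x, y, z], "claw": claw}, ...]. A call has 1 to 12 rows; each row is the pose to reach, as a shift and turn from the pose measured when the call began, turning the shorter way round; what a row does not reach only later rows make up. The controller multiplies each number of a shift by 80 mm and each number of a turn by pi rad. A row lasts 1/12 s, in which the tool goes at most 41.7 mm and 7.16 degrees, less where a joint would pass 70% of its speed; a pose out of reach is approached as far as the arm can. A call with a number of a shift or a turn outside -1 to 1 is refused whole. A call with a gripper value outside its range is refused whole. The fingers move at their own pace and stop on an object; the grip force is fixed at half the most. Time passes only in rows, so rows that repeat a pose let the fingers close. It gives the time, the measured TCP pose, the force and the opening at its end, in the units of the state.
- ctrl.get_obs(): the state, without advancing time (a new reading comes with each control period).
- ctrl.get_image(name): name is "side" or "top"; returns a dict with "img" (400x640x3 uint8, red, green, blue), "range_z" (400x640 float32, mm along the optical axis (not along the pixel's ray), 0 where there is no reading), "fovy" (degrees; the focal length in pixels is half the picture's height over the tangent of half this angle, whatever the lens; pixels are square), "cx", "cy" (the principal point, pixels), "dist_coeffs" ([k1, k2, p1, p2, k3] as OpenCV has them; the pictures are not rectified), "camera_from_world" (4x4, takes a point from world to camera coordinates). Camera axes: x right, y down, z forward; pixel columns grow to the right and rows downward; lengths in mm; the calibration is good to about 2 mm. A picture is of the moment at which its call begins.
- ctrl.close_job(): hands the job in, once; it reports no verdict.
The state is a dict: "t": time; "qpos": joint angles; "qvel": joint speeds; "joint_torque": joint torques, N m; "ee_pos": TCP position; "orientation": TCP orientation; "ft_force": force on the tool from outside, world axes, zero at the start; "moment": the same for the moment, N m; "width": finger opening in mm.
Only numpy, scipy, OpenCV 4.12 (cv2) and the standard library are available. Lean on these libraries where they do the work, as an engineer would, in place of code of your own. Each camera call takes 0.05 s, during which the arm holds its last target.

### The job

Take the steel rod with the red tail from its cradle and slide it, tapered nose first, into the round mouth of the bolted-down rod holder, past the side spring plunger, until it comes up solid against the depth stop hidden inside. The stop sits at a different depth each time, so feel for it: a hard shove would push it out of its setting. Leave the rod there gripped by the plunger, and do not disturb the glue bottle, the tape measure or the cup.

Things in the scene. Friction and masses are not known exactly. Their poses are not given: they have to be found in the camera images.
- rod: loose steel rod, 200 mm long, 16 mm diameter, 0.14 to 0.28 kg, lying level in the cradle, axis 42 mm above the bench. Origin on its axis at mid-length; x axis along the rod towards the nose. The last 11 mm at +x taper to an 8 mm flat nose; a red band covers the 22 mm tail at -x. Grip it across, between the V rests, behind mid-length: when home, 116 to 136 mm of it stays outside
- rod_nose (a point): centre of the rod's flat nose, 100 mm along +x from the rod's origin; axes as the rod's
- holder: rod holder bolted to the bench (fixed): aluminium block 110 x 50 x 50 mm, top at 95 mm, on a foot with a dark 150 x 100 x 12 mm flange. Origin at the centre of its underside, z up; the rod goes in along its +x axis. Level bore, 17.4 mm diameter, 3 mm chamfer at the mouth, axis 70 mm above the bench, far end closed by a plate
- holder_mouth (a point): centre of the bore's mouth, in the plane of the front face, 55 mm along -x from the holder's origin, 70 mm up; axes as the holder's (x = into the bore)
- plunger (a joint): side spring plunger: brass pin with a 10 mm ball end entering the bore from the holder's -y side 25 mm behind the mouth; its barrel stands 22 mm out of that side. Value in m: 0 = fully out (tip 4 mm into the bore), about 0.002 when riding on the rod's full diameter. It presses with 4 to 7 N, so sliding the rod past it takes some 3 to 10 N all the way
- stop_button (a joint): weakly sprung button (0.5 to 1 N) on the face of the hidden depth stop. Value in m: 0 = untouched, 0.004 = pressed solid against the stop behind it. Its untouched face lies 60 to 80 mm behind the mouth, differently each time, and cannot be seen from outside; solid is 4 mm deeper
- stop_slide (a joint): how far the depth stop has been shoved back out of its setting, in m: 0 = as set. It holds against about 20 N and slips back under more, up to 0.015
- cradle: fixed cradle the rod lies in: dark base plate 150 x 60 x 8 mm with two aluminium V rests 120 mm apart, tops at 43 mm; origin at the centre of its underside on the bench, x axis along the rod towards the nose
- glue_bottle: bystander: white glue bottle with a blue cap and band, 43 mm diameter, 128 mm tall, standing loose; origin at the centre of its underside
- tape_measure: bystander: black tape measure with a yellow face, 37 x 80 x 69 mm, standing loose; origin at the centre of its underside
- cup: bystander: blue cup with a white band, 72 mm diameter, 112 mm tall, standing loose; origin at the centre of its underside

How it is judged (in metres and radians):
On the way, in this order (a step that is already met when the one before it is completed fails the run):
1. the rod is lifted out of the cradle (height (world z) of rod above 0.062 m), for 0.1 s.
2. the rod is in the bore with the plunger riding on it (y of rod_nose in the frame of holder_mouth between -0.004 and 0.004 m and z of rod_nose in the frame of holder_mouth between -0.004 and 0.004 m and angle between the x axis of rod and the x axis of holder, either way round below 0.07 rad and x of rod_nose in the frame of holder_mouth above 0.035 m and value of joint plunger above 0.0012 m), for 0.1 s.
At the end, for the whole second after the job is handed in: the rod is in the holder's bore, nose first, within 4 mm of the axis and 0.07 rad of its direction, the plunger pressed back by it at least 1.2 mm, the stop button pressed in at least 2 of its 4 mm, the stop shoved back less than 4 mm, and the rod at rest (x of rod_nose in the frame of holder_mouth above 0.045 m and y of rod_nose in the frame of holder_mouth between -0.004 and 0.004 m and z of rod_nose in the frame of holder_mouth between -0.004 and 0.004 m and angle between the x axis of rod and the x axis of holder, either way round below 0.07 rad and value of joint plunger above 0.0012 m and value of joint stop_button above 0.002 m and value of joint stop_slide below 0.004 m and linear speed of rod below 0.01 m/s); the robot touches nothing.
It fails at once if the depth stop is shoved out of its setting (4 mm or more) (value of joint stop_slide above 0.004 m).
It fails at once if the glue bottle is shoved or knocked over (distance of glue_bottle from where it was at the start of the episode above 0.04 m or angle between glue_bottle's own z axis and vertical above 0.5 rad).
It fails at once if the tape measure is shoved or knocked over (distance of tape_measure from where it was at the start of the episode above 0.04 m or angle between tape_measure's own z axis and vertical above 0.5 rad).
It fails at once if the cup is shoved or knocked over (distance of cup from where it was at the start of the episode above 0.04 m or angle between cup's own z axis and vertical above 0.5 rad).
It also fails if it takes over 42 s, if anything falls off the work surface, if the arm or the gripper's body presses on something with over 40 N, if the wrist force passes 120 N, or if a joint passes its speed limit or range.

## Working session

There is one attempt and no reset: what is moved stays moved. The work goes in short steps, Python scripts to look and compute and a tool call to move; the robot and the scene stay as the last step left them, time stands still between calls to the robot, and variables do not carry over. Pictures are saved under pics/ and viewed, and the job is handed in when it is done.

Besides the shell and the picture viewer there is one more tool, called after ">>>" as a command line: name --argument value ..., lists and objects as JSON in quotes. jog_arm: Moves the arm, as the interface text tells. Its arguments: {"type":"object","properties":{"steps":{"type":"array","items":{"type":"object","properties":{"turn":{"type":"array","items":{"type":"number"}},"dp":{"type":"array","items":{"type":"number"}},"claw":{"type":"number"}}}}},"required":["steps"]}

```bash
mkdir -p pics
cat > h.py <<'E'
import numpy as np, cv2
from workcell import ctrl
def grab(name,fn=None):
    d=ctrl.get_image(name)
    if fn: cv2.imwrite('pics/'+fn,cv2.cvtColor(d['img'],cv2.COLOR_RGB2BGR))
    f=200/np.tan(np.radians(d['fovy'])/2)
    d['K']=np.array([[f,0,d['cx']],[0,f,d['cy']],[0,0,1]]); d['D']=np.array(d['dist_coeffs'],float)
    d['W']=np.linalg.inv(np.array(d['camera_from_world']))
    return d
def rays(d,uv):
    p=cv2.undistortPoints(np.array(uv,float).reshape(-1,1,2),d['K'],d['D'],None,None).reshape(-1,2)
    return np.c_[p,np.ones(len(p))]
def onplane(d,uv,z):
    r=rays(d,uv)@d['W'][:3,:3].T; c=d['W'][:3,3]
    return c+r*((z-c[2])/r[:,2])[:,None]
def cloud(d,mask=None):
    z=d['range_z']; m=z>0
    if mask is not None: m&=mask
    v,u=np.nonzero(m); r=rays(d,np.c_[u,v])*z[v,u][:,None]
    return np.c_[r,np.ones(len(r))]@d['W'].T[:,:3],u,v
E
python3 - <<'E'
from h import *
for n in('top','side'):
    d=grab(n,n+'0.png'); np.savez(n+'0.npz',**{k:v for k,v in d.items()})
    print(n,d['W'].round(2),d['fovy'])
print(ctrl.get_obs())
E
```

```text
top [[ 3.0000e-02 -9.9000e-01  1.0000e-01  4.5080e+02]
 [-1.0000e+00 -3.0000e-02 -0.0000e+00  3.3250e+01]
 [ 1.0000e-02 -1.0000e-01 -9.9000e-01  1.1163e+03]
 [ 0.0000e+00  0.0000e+00  0.0000e+00  1.0000e+00]] 51.28065605559958
side [[-1.0000e+00  0.0000e+00 -1.0000e-02  5.9017e+02]
 [ 1.0000e-02  5.4000e-01 -8.4000e-01  8.3962e+02]
 [ 0.0000e+00 -8.4000e-01 -5.4000e-01  5.9793e+02]
 [ 0.0000e+00  0.0000e+00  0.0000e+00  1.0000e+00]] 52.33095267072679
{'t': 0.1, 'qpos': array([-1.24199468e+00,  4.23759088e-01,  1.63056054e+00, -1.64905073e-05,
        1.08862003e+00, -1.90145998e-02]), 'qvel': array([-0.00199655,  0.00042733, -0.00181065,  0.00110132,  0.00077119,
       -0.00051861]), 'joint_torque': array([ 5.71170604e-04, -5.45613670e+01, -2.74322838e+01,  6.45296322e-02,
        1.87847199e-02, -4.75936235e-05]), 'ee_pos': array([ 212.88472688, -587.11573091,  222.00360506]), 'orientation': array([-1.35310787,  0.95006909, -0.94825598]), 'ft_force': array([0.09358734, 0.1104195 , 0.38725045]), 'moment': array([ 0.04034922, -0.00353135, -0.04387474]), 'width': 87.99525907935846}
```

View pics/top0.png

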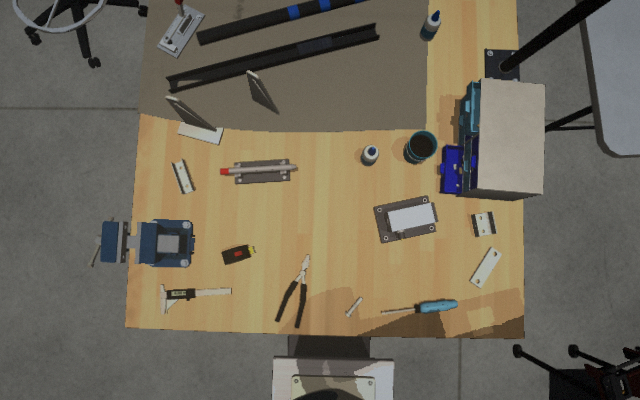

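View pics/side0.png

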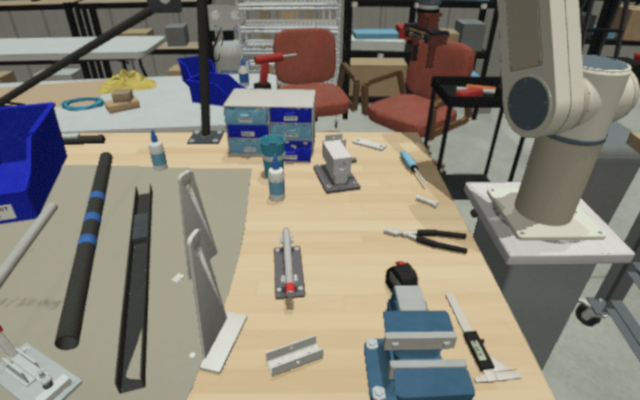

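Run:
```python
from h import *
t=cv2.imread('pics/top0.png'); s=cv2.imread('pics/side0.png')
a=cv2.resize(t[180:260,360:460],(800,600)[:1]*1+(640,) if 0 else (750,600),interpolation=cv2.INTER_CUBIC)
b=cv2.resize(s[120:200,300:380],(600,600),interpolation=cv2.INTER_CUBIC)
c=cv2.resize(t[130:210,200:320],(780,520),interpolation=cv2.INTER_CUBIC)
cv2.imwrite('pics/a1.png',a);cv2.imwrite('pics/b1.png',b);cv2.imwrite('pics/c1.png',c)
```

```text
(no output)
```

View pics/a1.png

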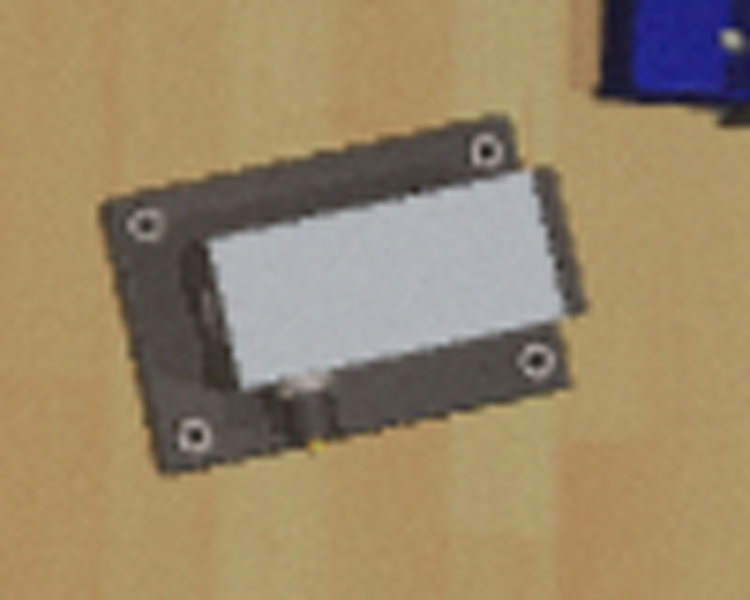

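View pics/b1.png

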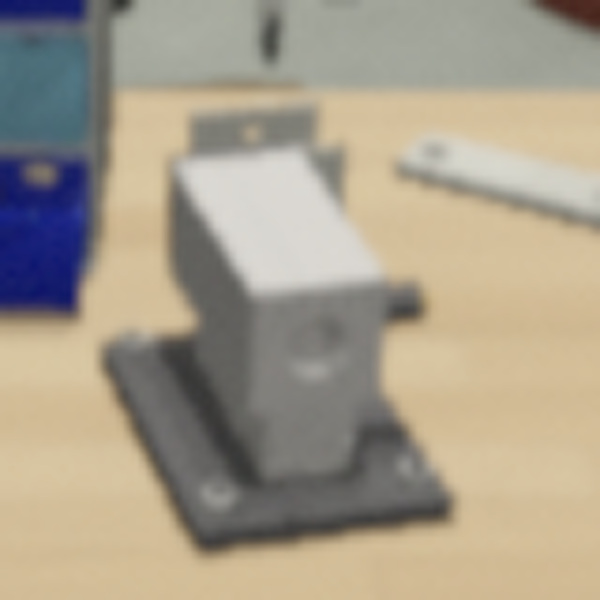

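View pics/c1.png

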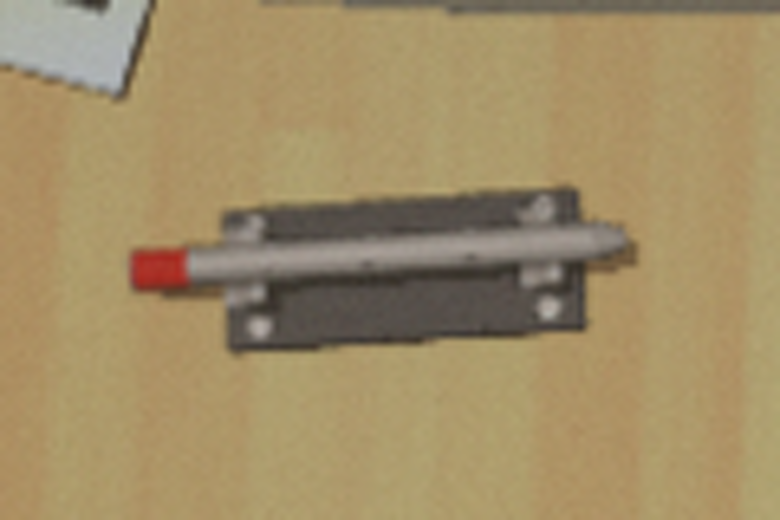

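```bash
cat > m.py <<'E'
from h import *
def rect(d,box,maskf,z,save=None):
    x0,y0,x1,y1=box
    m=np.zeros(d['img'].shape[:2],np.uint8); m[y0:y1,x0:x1]=maskf(d['img'].astype(int)[y0:y1,x0:x1])*255
    if save: cv2.imwrite('pics/'+save,cv2.resize(m[y0:y1,x0:x1],None,fx=6,fy=6,interpolation=0))
    cs,_=cv2.findContours(m,cv2.RETR_EXTERNAL,cv2.CHAIN_APPROX_NONE)
    c=max(cs,key=cv2.contourArea).reshape(-1,2)
    P=onplane(d,c,z)[:,:2].astype(np.float32)
    return cv2.minAreaRect(P),P
E
python3 - <<'E'
from m import *
d=grab('top'); im=d['img']
for p in [(405,215),(390,205),(430,205),(410,240),(380,230),(250,172),(224,171),(260,180),(205+0,200)]: print(p,im[p[1],p[0]],d['range_z'][p[1],p[0]])
print('blocktop',rect(d,(360,185,460,250),lambda a:a.min(2)>150,95,'mk1.png')[0])
print('flange',rect(d,(360,185,460,250),lambda a:(a.max(2)<120)&(a.max(2)-a.min(2)<30),12,'mk2.png')[0])
print('red',rect(d,(200,140,320,200),lambda a:(a[...,0]>130)&(a[...,1]<80),42)[0])
P,u,v=cloud(d)
def sel(x0,x1,y0,y1): return (u>=x0)&(u<x1)&(v>=y0)&(v<y1)
q=P[sel(360,460,185,250)]; t=q[q[:,2]>85]; print('top cloud',t.mean(0),cv2.minAreaRect(t[:,:2].astype(np.float32)))
q=P[sel(200,320,140,200)]; t=q[q[:,2]>44]; print('rod cloud n',len(t),t.mean(0),np.percentile(t[:,2],[5,50,95]))
c=t[:,:2]-t[:,:2].mean(0); U=np.linalg.svd(c,full_matrices=0)[2][0]; U=U*np.sign(-U[1]); s=c@U; print(U,s.min(),s.max(),t[:,:2].mean(0)+U*(s.min()+s.max())/2)
s=grab('side'); P,u,v=cloud(s)
q=P[sel(300,380,120,200)]; t=q[(q[:,2]>90)&(q[:,2]<100)];print('side top',t.mean(0),cv2.minAreaRect(t[:,:2].astype(np.float32)))
q=P[sel(260,310,210,310)]; t=q[q[:,2]>45]; print('side rod',len(t),t.mean(0))
E
```

```text
(405, 215) [174 179 181] 1024.1595
(390, 205) [87 79 75] 1107.4117
(430, 205) [165 169 172] 1026.8947
(410, 240) [171 141  97] 1113.6632
(380, 230) [85 79 73] 1101.841
(250, 172) [77 72 64] 1084.8047
(224, 171) [169  52  40] 1075.5514
(260, 180) [86 79 71] 1115.1187
(205, 200) [171 143  97] 1120.9471
blocktop ((520.0018310546875, -180.95924377441406), (53.25776290893555, 109.26173400878906), 14.109809875488281)
flange ((521.4974975585938, -179.7757568359375), (99.0010757446289, 148.6453399658203), 13.731141090393066)
red ((631.2481689453125, 299.487548828125), (10.608945846557617, 21.216991424560547), 1.5746994018554688)
top cloud [ 522.84615307 -182.8127341    95.46879009] ((523.2086181640625, -184.19056701660156), (50.102046966552734, 119.40879821777344), 13.70641803741455)
rod cloud n 433 [638.99812839 213.37509283  48.90534579] [44.94187181 48.92398324 52.6844134 ]
[ 0.09669137 -0.99531441] -95.93758382619774 100.19915044663765 [639.20415675 211.25429349]
side top [ 533.86340172 -191.35395858   94.79714575] ((552.3058471679688, -235.572509765625), (68.56029510498047, 249.9418487548828), 25.339895248413086)
side rod 462 [640.58731528 228.04467244  48.40804626]
```

Run:
```python
from m import *
d=grab('top'); s=grab('side')
print('cradle',rect(d,(225,150,295,190),lambda a:(a.max(2)<110)&(a.max(2)-a.min(2)<30),8,'mk3.png')[0])
print('nose top',onplane(d,[(200+628/6.5-.5,130+238/6.5-.5),(200+160/6.5-.5,130+270/6.5-.5),(200+133/6.5-.5,130+271/6.5-.5)],42))
print('mouth side',onplane(s,[(300+316/7.5-.5,120+338/7.5-.5)],70))
a=s['img'].astype(int); m=(a[...,0]>120)&(a[...,1]<80); m[:, :250]=0;m[:210]=0;m[:,320:]=0;m[310:]=0
v,u=np.nonzero(m); print('red side',u.mean(),v.mean(),onplane(s,[(u.mean(),v.mean())],44))
b=cv2.cvtColor(s['img'],cv2.COLOR_RGB2BGR)
cv2.imwrite('pics/s2.png',cv2.resize(b[215:315,250:330],(600,750)[:1]+(600,) if 0 else (480,600),interpolation=cv2.INTER_CUBIC))
t=cv2.cvtColor(d['img'],cv2.COLOR_RGB2BGR)
P,u,v=cloud(d)
for n,bx in dict(glue=(355,135,385,175),cup=(400,125,440,170),tape=(215,235,265,270)).items():
    k=(u>=bx[0])&(u<bx[2])&(v>=bx[1])&(v<bx[3])&(P[:,2]>40); print(n,P[k].min(0).round(),P[k].max(0).round())
```

```text
cradle ((626.5587158203125, 203.85516357421875), (33.90919876098633, 173.24728393554688), 5.50292444229126)
nose top [[649.51729476 111.15826982  42.        ]
 [631.1489912  299.24514528  42.        ]
 [630.4419128  310.16441527  42.        ]]
mouth side [[ 511.59703353 -130.90450487   70.        ]]
red side 289.77966101694915 286.93220338983053 [[633.31625174 296.39285877  44.        ]]
glue [663. -98.  40.] [704. -58. 131.]
cup [ 668. -240.   41.] [ 736. -169.  117.]
tape [391. 229.  40.] [440. 291.  71.]
```

View pics/s2.png

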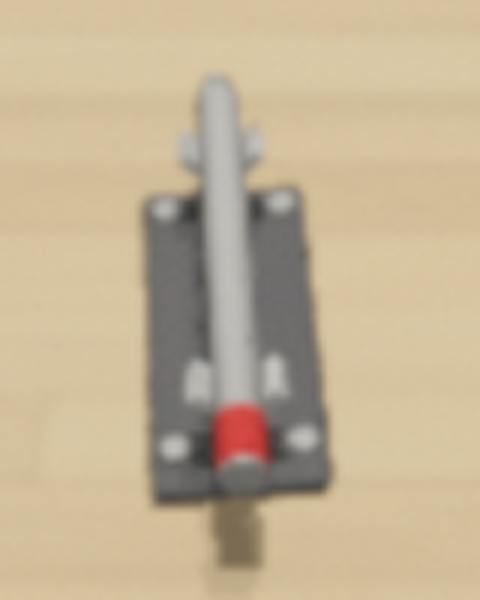

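```bash
cat >> m.py <<'E'
from scipy.spatial.transform import Rotation as R
def st():
    o=ctrl.get_obs(); M=R.from_rotvec(o['orientation']).as_matrix(); return o,M
def want(yaw): # rod dir = (sin yaw,-cos yaw,0) ; y down ; jaw x perpendicular
    out=[]
    for s in(1,-1):
        x=s*np.array([np.cos(yaw),np.sin(yaw),0]); y=np.array([0,0,-1.]); out.append(np.c_[x,y,np.cross(x,y)])
    return out
def report(yaw,goal):
    o,M=st(); print('t',o['t'],'p',o['ee_pos'].round(2),'F',o['ft_force'].round(2),'w',round(o['width'],2))
    for W in want(yaw):
        print('turn/pi',(R.from_matrix(W@M.T).as_rotvec()/np.pi).round(4))
    print('dp/80',((np.array(goal)-o['ee_pos'])/80).round(3)); return M
E
python3 -c "
from m import *
print(report(np.radians(5.5),(637.6,240,100)).round(3))"
```

```text
t 0.3 p [ 213.   -587.38  222.41] F [ 0.3  -0.57 -1.28] w 87.93
turn/pi [-1.000e-04 -1.000e-04  4.198e-01]
turn/pi [-2.000e-04  1.000e-04 -5.802e-01]
dp/80 [ 5.308 10.342 -1.53 ]
[[ 0.341 -0.     0.94 ]
 [-0.94   0.001  0.341]
 [-0.001 -1.     0.   ]]
```

>>> jog_arm --steps '[{"turn": [0, 0, 0.02], "dp": [0.25, 0.5, 0], "claw": 1}, {"turn": [0, 0, 0.04], "dp": [0.5, 1, 0], "claw": 1}, {"turn": [0, 0, 0.04], "dp": [0.5, 1, 0], "claw": 1}]'

```text
t: 0.55
ee_pos: [254.0, -502.4, 221.7]
orientation: [-1.395, 0.852, -0.847]
ft_force: [1.0, 1.2, -0.2]
width: 88.0
```

>>> jog_arm --steps '[{"turn": [0, 0, 0.02], "dp": [0.25, 0.5, 0], "claw": 1}, {"turn": [0, 0, 0.04], "dp": [0.5, 1, 0], "claw": 1}, {"turn": [0, 0, 0.04], "dp": [0.5, 1, 0], "claw": 1}]'

```text
t: 0.8
ee_pos: [294.8, -418.3, 221.3]
orientation: [-1.432, 0.754, -0.746]
ft_force: [-0.2, -0.3, 0.0]
width: 87.7
```

>>> jog_arm --steps '[{"turn": [0, 0, 0.025], "dp": [0.25, 0.5, 0], "claw": 1}, {"turn": [0, 0, 0.05], "dp": [0.5, 1, 0], "claw": 1}, {"turn": [0, 0, 0.05], "dp": [0.5, 1, 0], "claw": 1}]'

```text
t: 1.05
ee_pos: [335.7, -334.8, 221.3]
orientation: [-1.472, 0.63, -0.621]
ft_force: [-0.9, -0.2, 0.1]
width: 87.9
```

>>> jog_arm --steps '[{"turn": [0, 0, 0.025], "dp": [0.25, 0.5, 0], "claw": 1}, {"turn": [0, 0, 0.05], "dp": [0.5, 1, 0], "claw": 1}, {"turn": [0, 0, 0.05], "dp": [0.5, 1, 0], "claw": 1}]'

```text
t: 1.3
ee_pos: [377.1, -251.9, 221.4]
orientation: [-1.506, 0.505, -0.495]
ft_force: [-0.2, 0.1, 0.7]
width: 88.0
```

>>> jog_arm --steps '[{"turn": [0, 0, 0.025], "dp": [0.25, 0.5, 0], "claw": 1}, {"turn": [0, 0, 0.05], "dp": [0.5, 1, 0], "claw": 1}, {"turn": [0, 0, 0.05], "dp": [0.5, 1, 0], "claw": 1}]'

```text
t: 1.55
ee_pos: [419.0, -169.3, 221.8]
orientation: [-1.532, 0.379, -0.37]
ft_force: [-0.2, -0.5, 0.9]
width: 87.9
```

>>> jog_arm --steps '[{"turn": [0, 0, 0.025], "dp": [0.25, 0.5, 0], "claw": 1}, {"turn": [0, 0, 0.05], "dp": [0.5, 1, 0], "claw": 1}, {"turn": [0, 0, 0.05], "dp": [0.5, 1, 0], "claw": 1}]'

```text
t: 1.8
ee_pos: [461.4, -86.8, 222.2]
orientation: [-1.55, 0.252, -0.245]
ft_force: [-0.5, -0.4, -0.2]
width: 87.7
```

>>> jog_arm --steps '[{"turn": [0, 0, 0.025], "dp": [0.25, 0.5, 0], "claw": 1}, {"turn": [0, 0, 0.05], "dp": [0.5, 1, 0], "claw": 1}, {"turn": [0, 0, 0.05], "dp": [0.5, 1, 0], "claw": 1}]'

```text
t: 2.05
ee_pos: [504.2, -4.4, 222.6]
orientation: [-1.561, 0.125, -0.121]
ft_force: [-0.8, 0.1, 0.2]
width: 88.0
```

>>> jog_arm --steps '[{"turn": [0, 0, 0.025], "dp": [0.25, 0.5, 0], "claw": 1}, {"turn": [0, 0, 0.05], "dp": [0.5, 1, 0], "claw": 1}, {"turn": [0, 0, 0.05], "dp": [0.5, 1, 0], "claw": 1}]'

```text
t: 2.3
ee_pos: [547.0, 78.0, 222.9]
orientation: [-1.563, -0.002, 0.003]
ft_force: [-0.2, -0.3, 0.3]
width: 88.1
```

```bash
python3 -c "
from m import *
report(np.radians(5.5),(637.6,240,100))"
```

```text
t 2.3 p [547.02  78.01 222.86] F [-0.22 -0.29  0.26] w 88.08
turn/pi [-0.0023 -0.0002  0.0297]
turn/pi [-4.000e-04  3.500e-03 -9.703e-01]
dp/80 [ 1.132  2.025 -1.536]
```

>>> jog_arm --steps '[{"turn": [-0.002, 0, 0.015], "dp": [0.28, 0.5, 0], "claw": 1}, {"turn": [-0.002, 0, 0.03], "dp": [0.56, 1, 0], "claw": 1}, {"turn": [-0.002, 0, 0.03], "dp": [0.56, 1, 0], "claw": 1}]'

```text
t: 2.55
ee_pos: [594.7, 160.2, 223.0]
orientation: [-1.568, -0.078, 0.075]
ft_force: [-0.3, -0.9, 0.1]
width: 87.9
```

>>> jog_arm --steps '[{"turn": [0, 0, 0], "dp": [0.28, 0.5, -0.2], "claw": 1}, {"turn": [0, 0, 0], "dp": [0.56, 1, -0.8], "claw": 1}, {"turn": [0, 0, 0], "dp": [0.56, 1, -0.8], "claw": 1}, {"turn": [0, 0, 0], "dp": [0.56, 1, -0.8], "claw": 1}, {"turn": [0, 0, 0], "dp": [0.56, 1, -0.8], "claw": 1}]'

```text
t: 2.97
ee_pos: [638.7, 238.8, 156.8]
orientation: [-1.57, -0.074, 0.077]
ft_force: [-0.7, -0.3, 0.2]
width: 88.0
```

```bash
python3 -c "
from m import *
report(np.radians(5.5),(637.6,240,23.5))
grab('side','s3.png')
t=grab('top','t3.png')
b=cv2.imread('pics/t3.png'); cv2.imwrite('pics/t3z.png',cv2.resize(b[110:230,180:340],(800,600)))
b=cv2.imread('pics/s3.png'); cv2.imwrite('pics/s3z.png',cv2.resize(b[150:330,200:400],(660,594)))
"
```

```text
t 2.9667 p [638.74 238.78 156.76] F [-0.7  -0.33  0.19] w 88.01
turn/pi [ 0.0001 -0.0007  0.    ]
turn/pi [-1.1e-03 -2.0e-04 -1.0e+00]
dp/80 [-0.014  0.015 -1.666]
```

View pics/t3z.png

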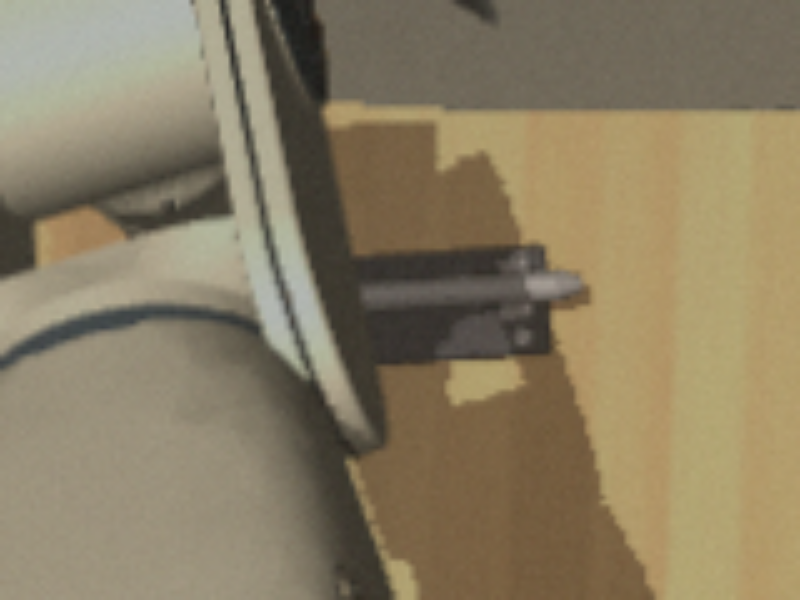

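View pics/s3z.png

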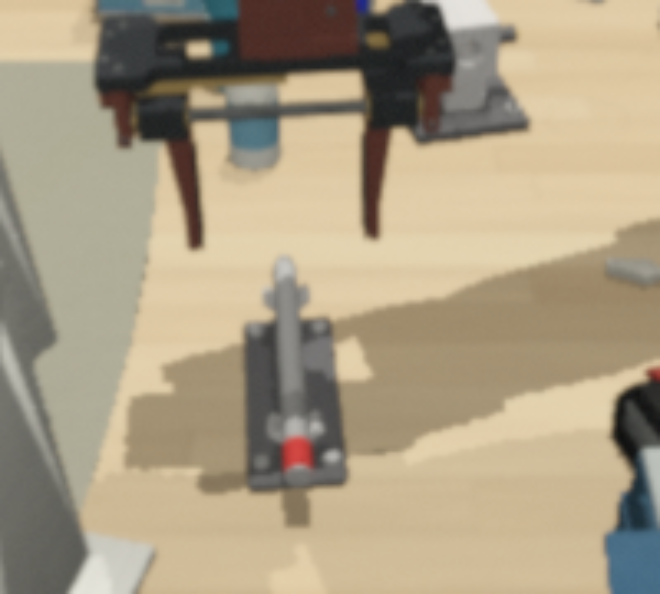

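>>> jog_arm --steps '[{"turn": [0, 0, 0], "dp": [-0.01, 0.01, -0.3], "claw": 1}, {"turn": [0, 0, 0], "dp": [-0.01, 0.01, -0.6], "claw": 1}, {"turn": [0, 0, 0], "dp": [-0.01, 0.01, -0.9], "claw": 1}, {"turn": [0, 0, 0], "dp": [-0.01, 0.01, -0.9], "claw": 1}, {"turn": [0, 0, 0], "dp": [-0.01, 0.01, -0.9], "claw": 1}]'

```text
t: 3.48
ee_pos: [638.6, 237.6, 88.3]
orientation: [-1.569, -0.074, 0.073]
ft_force: [-0.4, -0.5, -0.5]
width: 87.9
```

```bash
python3 -c "
from m import *
report(np.radians(5.5),(637.6,240,23.5))
grab('side','s4.png')
o,M=st()
for n in('side','top'):
    d=grab(n); C=np.array(d['camera_from_world']); print(n,cv2.projectPoints((np.array([o['ee_pos'],o['ee_pos']+M[:,0]*44,o['ee_pos']-M[:,0]*44])).reshape(-1,1,3),cv2.Rodrigues(C[:3,:3])[0],C[:3,3],d['K'],d['D'])[0].reshape(-1,2).round(1))
b=cv2.imread('pics/s4.png'); cv2.imwrite('pics/s4z.png',cv2.resize(b[200:320,230:350],(600,600)))
"
```

```text
t 3.4833 p [638.59 237.63  88.28] F [-0.44 -0.5  -0.5 ] w 87.89
turn/pi [-0.0002  0.0003  0.0008]
turn/pi [ 4.000e-04  4.000e-04 -9.992e-01]
dp/80 [-0.012  0.03  -0.81 ]
side [[287.1 247.9]
 [264.  249.3]
 [309.9 246.5]]
top [[244.  165.1]
 [243.3 147.9]
 [244.8 182.5]]
```

View pics/s4z.png

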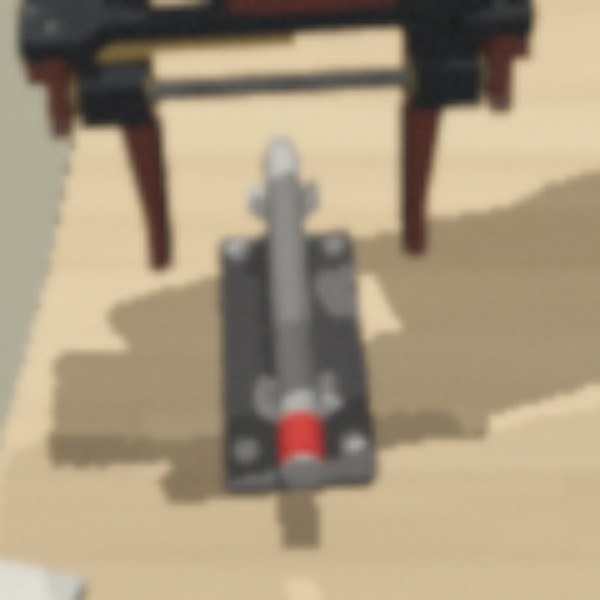

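>>> jog_arm --steps '[{"turn": [0, 0, 0], "dp": [0.01, 0.03, -0.3], "claw": 1}, {"turn": [0, 0, 0], "dp": [0.01, 0.03, -0.6], "claw": 1}, {"turn": [0, 0, 0], "dp": [0.01, 0.03, -0.8], "claw": 1}, {"turn": [0, 0, 0], "dp": [0.01, 0.03, -0.8], "claw": 1}, {"turn": [0, 0, 0], "dp": [0.01, 0.03, -0.8], "claw": 1}]'

```text
t: 4.05
ee_pos: [640.9, 241.3, 26.3]
orientation: [-1.568, -0.077, 0.071]
ft_force: [0.9, 1.3, 0.1]
width: 87.8
```

>>> jog_arm --steps '[{"turn": [0, 0, 0], "dp": [0, 0, 0], "claw": 0.6}, {"turn": [0, 0, 0], "dp": [0, 0, 0], "claw": 0.4}, {"turn": [0, 0, 0], "dp": [0, 0, 0], "claw": 0.3}, {"turn": [0, 0, 0], "dp": [0, 0, 0], "claw": 0.3}, {"turn": [0, 0, 0], "dp": [0, 0, 0], "claw": 0.3}]'

```text
t: 4.47
ee_pos: [641.3, 241.5, 27.0]
orientation: [-1.567, -0.078, 0.07]
ft_force: [-1.2, -0.3, -0.0]
width: 58.0
```

```bash
python3 -c "
from m import *
report(np.radians(5.5),(637.6,240,23.5))
grab('side','s5.png')
b=cv2.imread('pics/s5.png'); cv2.imwrite('pics/s5z.png',cv2.resize(b[200:320,230:350],(600,600)))
"
```

```text
t 4.4667 p [641.26 241.45  26.98] F [-1.17 -0.32 -0.02] w 58.05
turn/pi [-0.0008  0.0016  0.0005]
turn/pi [ 0.0025  0.0012 -0.9995]
dp/80 [-0.046 -0.018 -0.044]
```

View pics/s5z.png

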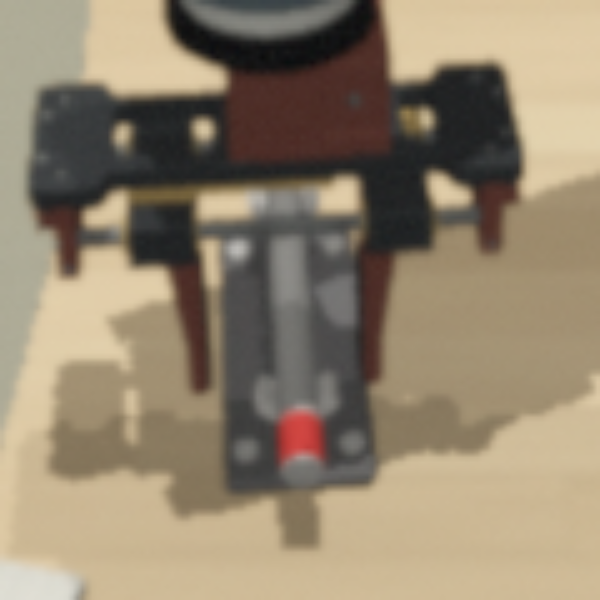

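>>> jog_arm --steps '[{"turn": [-0.001, 0.002, 0], "dp": [-0.045, -0.02, -0.045], "claw": 0.4}, {"turn": [-0.001, 0.002, 0], "dp": [-0.045, -0.02, -0.045], "claw": 0.35}, {"turn": [-0.001, 0.002, 0], "dp": [-0.045, -0.02, -0.045], "claw": 0.3}, {"turn": [-0.001, 0.002, 0], "dp": [-0.045, -0.02, -0.045], "claw": 0.25}]'

```text
t: 4.85
ee_pos: [637.4, 239.7, 23.0]
orientation: [-1.57, -0.073, 0.075]
ft_force: [-0.3, -0.5, 0.7]
width: 27.4
```

```bash
python3 -c "
from m import *
report(np.radians(5.5),(637.6,240,23.5))
grab('side','s6.png')
b=cv2.imread('pics/s6.png'); cv2.imwrite('pics/s6z.png',cv2.resize(b[230:310,250:330],(600,600),interpolation=cv2.INTER_CUBIC))
"
```

```text
t 4.85 p [637.42 239.73  22.97] F [-0.27 -0.48  0.71] w 27.39
turn/pi [ 0.0003 -0.0006  0.0006]
turn/pi [-9.000e-04 -5.000e-04 -9.994e-01]
dp/80 [0.002 0.003 0.007]
```

View pics/s6z.png

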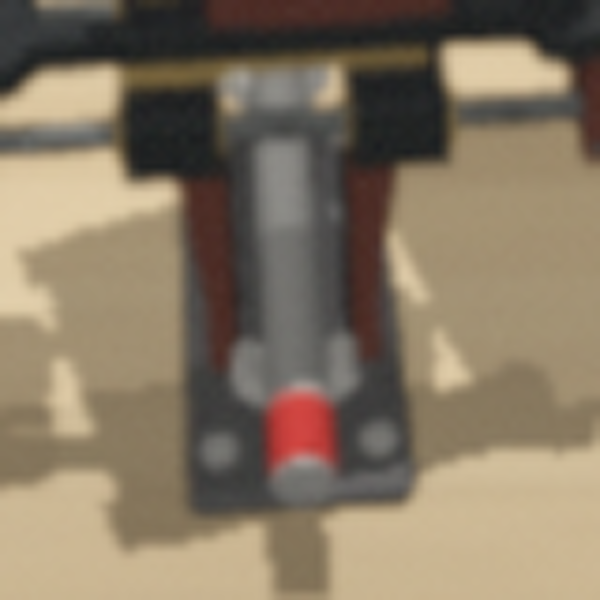

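>>> jog_arm --steps '[{"turn": [0, 0, 0], "dp": [0, 0, 0], "claw": 0.2}, {"turn": [0, 0, 0], "dp": [0, 0, 0], "claw": 0.1}, {"turn": [0, 0, 0], "dp": [0, 0, 0], "claw": 0}, {"turn": [0, 0, 0], "dp": [0, 0, 0], "claw": 0}, {"turn": [0, 0, 0], "dp": [0, 0, 0], "claw": 0}, {"turn": [0, 0, 0], "dp": [0, 0, 0], "claw": 0}]'

```text
t: 5.4
ee_pos: [637.8, 239.8, 23.1]
orientation: [-1.57, -0.073, 0.075]
ft_force: [0.8, 0.5, -1.0]
width: 15.0
```

```bash
python3 -c "
from m import *
report(np.radians(5.5),(637.6,240,23.5))
print(ctrl.get_obs()['moment'])"
```

```text
t 5.4 p [637.8  239.82  23.12] F [ 0.84  0.45 -0.96] w 15.02
turn/pi [ 0.0003 -0.0003  0.0005]
turn/pi [-5.000e-04 -4.000e-04 -9.995e-01]
dp/80 [-0.002  0.002  0.005]
[-0.03298056 -0.39191538  0.07709651]
```

>>> jog_arm --steps '[{"turn": [0, 0, 0], "dp": [0, 0, 0.2], "claw": 0}, {"turn": [0, 0, 0], "dp": [0, 0, 0.5], "claw": 0}, {"turn": [0, 0, 0], "dp": [0, 0, 0.8], "claw": 0}, {"turn": [0, 0, 0], "dp": [0, 0, 0.9], "claw": 0}, {"turn": [0, 0, 0], "dp": [0, 0, 0.9], "claw": 0}]'

```text
t: 5.82
ee_pos: [639.3, 240.5, 98.4]
orientation: [-1.569, -0.077, 0.071]
ft_force: [1.0, 0.2, -2.4]
width: 15.3
```

```bash
python3 -c "
from m import *
report(np.radians(13.9),(470.7,26.9,80))
print(ctrl.get_obs()['moment'])
grab('side','s7.png')
b=cv2.imread('pics/s7.png'); cv2.imwrite('pics/s7z.png',cv2.resize(b[180:310,230:360],(600,600),interpolation=cv2.INTER_CUBIC))"
```

```text
t 5.8167 p [639.34 240.47  98.45] F [ 0.97  0.21 -2.36] w 15.32
turn/pi [-0.0004  0.0011  0.0472]
turn/pi [ 1.600e-03  6.000e-04 -9.528e-01]
dp/80 [-2.108 -2.67  -0.231]
[ 0.03189764 -0.09621243  0.01422292]
```

View pics/s7z.png

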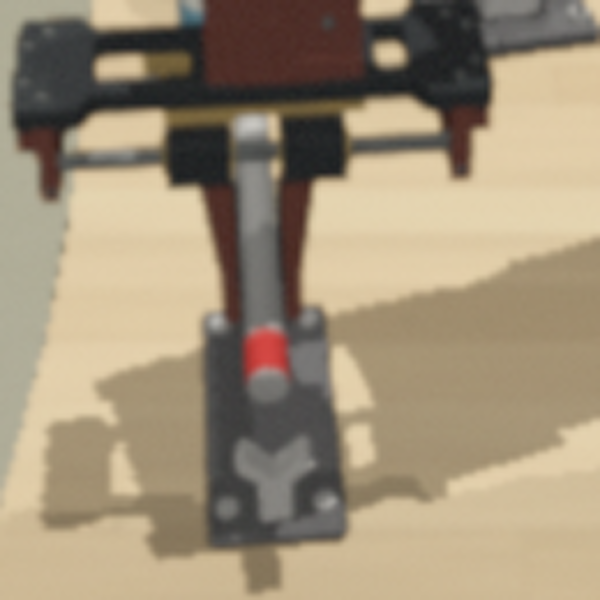

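>>> jog_arm --steps '[{"turn": [0, 0, 0.01], "dp": [-0.2, -0.25, 0], "claw": 0}, {"turn": [0, 0, 0.02], "dp": [-0.45, -0.57, 0], "claw": 0}, {"turn": [0, 0, 0.025], "dp": [-0.7, -0.89, 0], "claw": 0}]'

```text
t: 6.12
ee_pos: [580.3, 168.2, 94.9]
orientation: [-1.567, -0.137, 0.139]
ft_force: [-0.3, -0.4, -0.4]
width: 15.4
```

>>> jog_arm --steps '[{"turn": [0, 0, 0.01], "dp": [-0.25, -0.3, 0], "claw": 0}, {"turn": [0, 0, 0.02], "dp": [-0.48, -0.6, 0], "claw": 0}, {"turn": [0, 0, 0.022], "dp": [-0.7, -0.89, 0], "claw": 0}]'

```text
t: 6.37
ee_pos: [521.6, 95.8, 93.4]
orientation: [-1.563, -0.19, 0.197]
ft_force: [1.1, 0.1, -2.3]
width: 15.1
```

>>> jog_arm --steps '[{"turn": [0, 0, 0], "dp": [-0.2, -0.25, 0], "claw": 0}, {"turn": [0, 0, 0], "dp": [-0.45, -0.57, 0], "claw": 0}, {"turn": [0, 0, 0], "dp": [-0.6, -0.77, 0], "claw": 0}, {"turn": [0, 0, 0], "dp": [-0.6, -0.77, 0], "claw": 0}, {"turn": [0, 0, 0], "dp": [-0.6, -0.77, 0], "claw": 0}]'

```text
t: 6.78
ee_pos: [472.3, 33.5, 92.6]
orientation: [-1.563, -0.187, 0.198]
ft_force: [0.0, 0.4, -2.3]
width: 15.0
```

```bash
python3 -c "
from m import *
report(np.radians(13.9),(470.7,26.9,51))
print(ctrl.get_obs()['moment'])"
```

```text
t 6.7833 p [472.3   33.51  92.57] F [ 0.03  0.36 -2.31] w 15.05
turn/pi [ 0.0004 -0.0022 -0.0007]
turn/pi [3.500e-03 6.000e-04 9.993e-01]
dp/80 [-0.02  -0.083 -0.52 ]
[ 0.03707281 -0.09734119 -0.03111939]
```

>>> jog_arm --steps '[{"turn": [0, -0.001, 0], "dp": [-0.02, -0.08, -0.2], "claw": 0}, {"turn": [0, -0.002, -0.001], "dp": [-0.02, -0.08, -0.4], "claw": 0}, {"turn": [0, -0.002, -0.001], "dp": [-0.02, -0.08, -0.52], "claw": 0}, {"turn": [0, -0.002, -0.001], "dp": [-0.02, -0.08, -0.52], "claw": 0}, {"turn": [0, -0.002, -0.001], "dp": [-0.02, -0.08, -0.52], "claw": 0}]'

```text
t: 7.2
ee_pos: [470.7, 27.7, 50.4]
orientation: [-1.563, -0.188, 0.192]
ft_force: [-0.1, 1.0, -0.6]
width: 15.5
```

```bash
python3 -c "
from m import *
report(np.radians(13.9),(470.7,26.9,51))
grab('side','s8.png');grab('top','t8.png')
b=cv2.imread('pics/s8.png'); cv2.imwrite('pics/s8z.png',cv2.resize(b[120:250,270:400],(600,600),interpolation=cv2.INTER_CUBIC))
b=cv2.imread('pics/t8.png'); cv2.imwrite('pics/t8z.png',cv2.resize(b[170:270,300:440],(770,550),interpolation=cv2.INTER_CUBIC))"
```

```text
t 7.2 p [470.72  27.67  50.37] F [-0.14  0.97 -0.61] w 15.49
turn/pi [ 0.0004 -0.0007  0.0001]
turn/pi [-1.100e-03 -6.000e-04 -9.999e-01]
dp/80 [-0.    -0.01   0.008]
```

View pics/s8z.png

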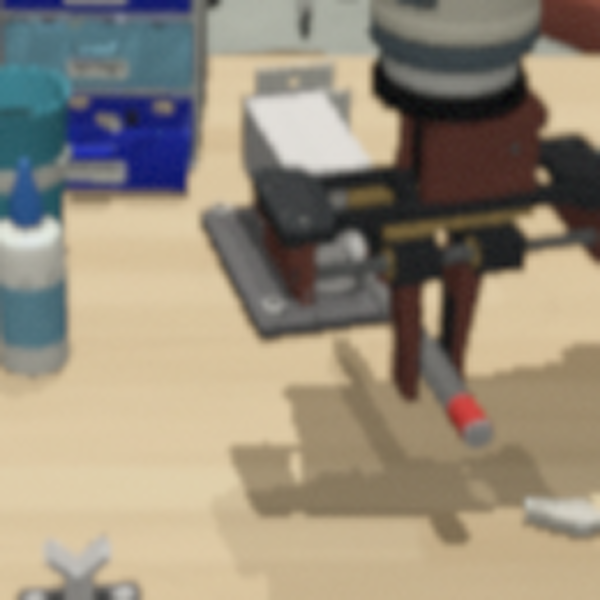

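View pics/t8z.png

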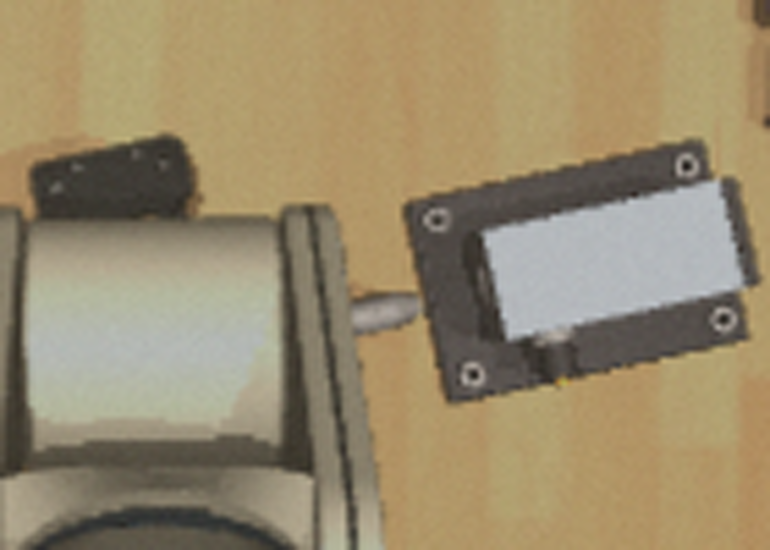

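Run:
```python
from m import *
s=grab('side');t=grab('top')
b=cv2.imread('pics/s8.png'); cv2.imwrite('pics/s8y.png',cv2.resize(b[155:215,315:385],(770,660)[:1]+(600,) if 0 else (700,600),interpolation=cv2.INTER_CUBIC))
b=cv2.imread('pics/t8.png'); cv2.imwrite('pics/t8y.png',cv2.resize(b[195:245,355:435],(800,500),interpolation=cv2.INTER_CUBIC))
a=np.array([.240,-.971])
n=onplane(t,[(300+420/5.5-.5,170+302/5.5-.5),(300+357/5.5-.5,170+312/5.5-.5)],70)
print('nose top',n)
o,M=st(); g=o['ee_pos']-19*M[:,1]; print('grip',g,'pred nose',g+129*np.array([.240,-.971,0]))
# project predictions
C=np.array
for nm,d in(('side',s),('top',t)):
    c=np.array(d['camera_from_world']); P=np.array([g+129*np.array([.24,-.971,0]),g-71*np.array([.24,-.971,0]),[508.9,-127.5,70]])
    print(nm,cv2.projectPoints(P.reshape(-1,1,3),cv2.Rodrigues(c[:3,:3])[0],c[:3,3],d['K'],d['D'])[0].reshape(-1,2).round(1))
a_=s['img'].astype(int); m=(a_[...,0]>120)&(a_[...,1]<80)&(a_[...,2]<80); m[:195]=0;m[225:]=0;m[:,:350]=0;m[:,390:]=0
v,u=np.nonzero(m); print('red side',u.mean(),v.mean())
# block top: long edges in top image
r,P=rect(t,(360,185,460,250),lambda a:a.min(2)>150,95); print(r)
r,P=rect(t,(360,185,460,250),lambda a:(a.max(2)-a.min(2)<30),12); print(r)
```

```text
nose top [[501.85563774 -96.55398595  70.        ]
 [496.47561517 -67.7944298   70.        ]]
grip [471.38647747  27.41605628  70.55746254] pred nose [502.34647747 -97.84294372  70.55746254]
side [[345.9 170.4]
 [373.3 212.9]
 [342.7 165.2]]
top [[376.4 224.2]
 [298.5 241.2]
 [388.2 222. ]]
red side 369.3333333333333 208.77777777777777
((520.0018310546875, -180.95924377441406), (53.25776290893555, 109.26173400878906), 14.109809875488281)
((514.7534790039062, -156.3816680908203), (102.8962173461914, 221.47901916503906), 15.97045612335205)
```

View pics/s8y.png

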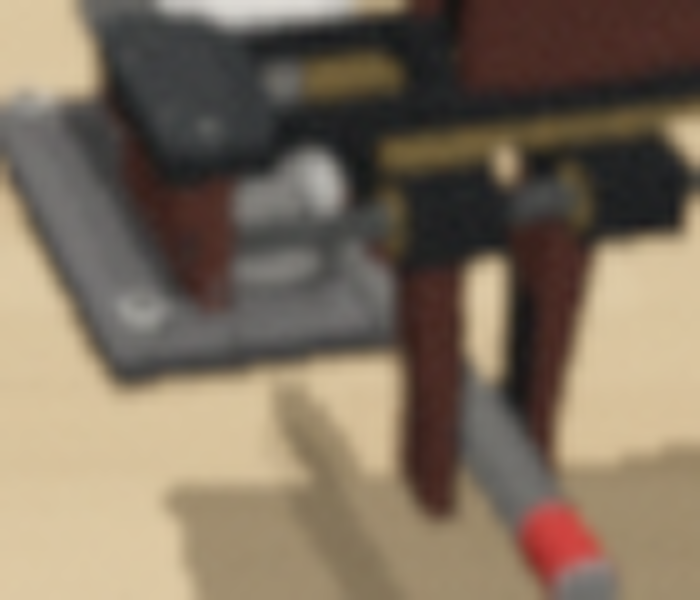

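View pics/t8y.png

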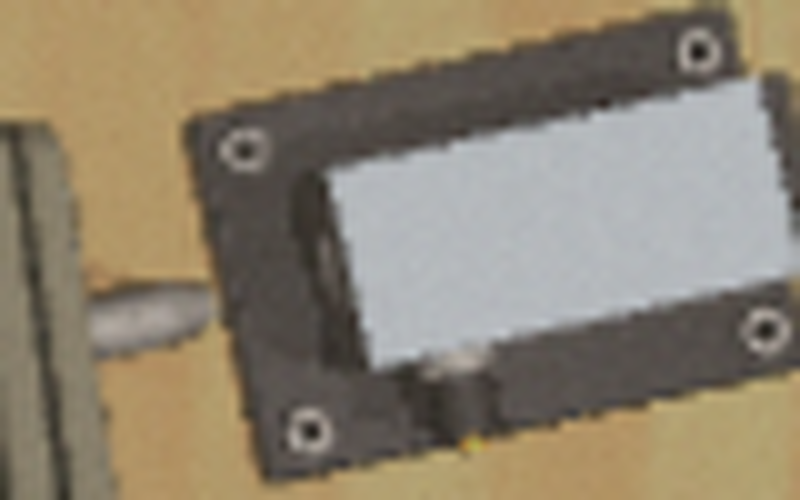

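Run:
```python
from m import *
t=grab('top')
f=lambda L:np.array([(355+x/10-.5,195+y/10-.5) for x,y in L])
S=onplane(t,f([(246,149),(311,430),(766,330),(699,50)]),12)[:,:2]
print('screw c',S.mean(0)); 
for i,j in((0,3),(1,2)): v=S[j]-S[i]; print('ang',np.degrees(np.arctan2(v[0],-v[1])),np.hypot(*v))
v=S[1]-S[0]; print('cross',np.degrees(np.arctan2(v[1],v[0])),np.hypot(*v)) 
B=onplane(t,f([(328,172),(372,367),(765,78),(805,271)]),95)[:,:2]; print(B)
for i,j in((0,2),(1,3)): v=B[j]-B[i]; print('ang',np.degrees(np.arctan2(v[0],-v[1])),np.hypot(*v))
print('front mid',B[:2].mean(0),'c',B.mean(0))
# flange edges lines
im=t['img'].astype(int); 
def edge(p0,p1,z,n=40):
    # sample perpendicular gradient max along edge
    g=cv2.GaussianBlur(cv2.cvtColor(t['img'],cv2.COLOR_RGB2GRAY).astype(np.float32),(0,0),.7)
    p0,p1=np.array(p0),np.array(p1); d=(p1-p0)/np.linalg.norm(p1-p0); nn=np.array([-d[1],d[0]]); k=np.arange(-3,3.01,.1); out=[]
    for a in np.linspace(.06,.94,n):
        c=p0+a*(p1-p0); q=c+k[:,None]*nn
        pr=cv2.remap(g,q[:,0].astype(np.float32).reshape(1,-1),q[:,1].astype(np.float32).reshape(1,-1),cv2.INTER_LINEAR)[0]
        out.append(c+k[np.argmax(abs(np.gradient(pr)))]*nn)
    P=onplane(t,out,z)[:,:2].astype(np.float32)
    vx,vy,x,y=cv2.fitLine(P,cv2.DIST_HUBER,0,.01,.01).ravel(); return np.array([x,y]),np.array([vx,vy])*np.sign(-vy)
E={}
for nm,a,b,z in(('ftop',(190,125),(735,10),12),('fbot',(265,480),(800,375),12),('btop',(328,172),(765,78),95),('bbot',(372,367),(795,272),95)):
    q=f([a,b]); E[nm]=edge(q[0],q[1],z); print(nm,E[nm],np.degrees(np.arctan2(E[nm][1][0],-E[nm][1][1])))
for A,Bn in(('ftop','fbot'),('btop','bbot')):
    x=[E[k][0][0]+E[k][1][0]*(-127.5-E[k][0][1])/E[k][1][1] for k in(A,Bn)]; print(A,'axis x at y=-127.5',np.mean(x),x)
```

```text
screw c [ 522.79506509 -181.63457034]
ang 13.9319813466183 125.06227176630897
ang 13.79358055507749 124.92082439105846
cross -165.97333349154127 76.4372187076723
[[ 532.72802476 -121.15362232]
 [ 485.06377505 -132.70844016]
 [ 559.18442848 -229.5994209 ]
 [ 511.60165206 -239.77968585]]
ang 13.71005717774753 111.62630750562333
ang 13.920380748052771 110.31097211120407
front mid [ 508.89589991 -126.93103124] c [ 522.14447009 -180.81029231]
ftop (array([ 571.26526, -168.92262], dtype=float32), array([ 0.2359564, -0.9717637], dtype=float32)) 13.648004
fbot (array([ 472.2087 , -189.76212], dtype=float32), array([ 0.23607527, -0.97173476], dtype=float32)) 13.655015
btop (array([ 546.555  , -175.45412], dtype=float32), array([ 0.2414717 , -0.97040784], dtype=float32)) 13.973417
bbot (array([ 497.93192, -188.29999], dtype=float32), array([ 0.25158352, -0.9678356 ], dtype=float32)) 14.571237
ftop axis x at y=-127.5 509.14496 [np.float32(561.20734), np.float32(457.0826)]
btop axis x at y=-127.5 508.37482 [np.float32(534.6223), np.float32(482.1273)]
```

>>> jog_arm --steps '[{"turn": [0, 0, 0], "dp": [0.02, -0.08, -0.006], "claw": 0}, {"turn": [0, 0, 0], "dp": [0.04, -0.16, -0.006], "claw": 0}, {"turn": [0, 0, 0], "dp": [0.06, -0.25, -0.006], "claw": 0}, {"turn": [0, 0, 0], "dp": [0.072, -0.3, -0.006], "claw": 0}, {"turn": [0, 0, 0], "dp": [0.072, -0.3, -0.006], "claw": 0}, {"turn": [0, 0, 0], "dp": [0.072, -0.3, -0.006], "claw": 0}]'

```text
t: 7.95
ee_pos: [477.1, 2.8, 51.1]
orientation: [-1.564, -0.189, 0.189]
ft_force: [0.7, 0.5, -1.2]
width: 15.1
```

```bash
cat >> m.py <<'E'
A=np.array([np.sin(np.radians(13.85)),-np.cos(np.radians(13.85)),0])
MO=np.array([509.2,-127.8,70])
L=np.array([-A[1],A[0],0])
def ins():
    o,M=st(); g=o['ee_pos']-19*M[:,1]; n=g+M[:,2]*np.sign(M[:,2]@A)*129; e=n-MO; F=o['ft_force']
    g2=g-MO
    print('t',round(o['t'],2),'nose depth',round(e@A,1),'lat',round(e@L,2),'z',round(e[2],2),'grip lat',round(g2@L,2),'z',round(g2[2],2),'| F axial',round(F@A,2),'lat',round(F@L,2),'z',round(F[2],2),'mom',o['moment'].round(2),'w',round(o['width'],1))
E
python3 -c "
from m import *
ins();report(np.radians(13.85),(509.2-38.2,0,51))
grab('side','s9.png');grab('top','t9.png')
b=cv2.imread('pics/s9.png'); c=cv2.imread('pics/t9.png'); cv2.imwrite('pics/m9.png',np.hstack([cv2.resize(b[140:200,310:370],(400,400),interpolation=cv2.INTER_CUBIC),cv2.resize(c[200:240,360:400],(400,400),interpolation=cv2.INTER_CUBIC)]))"
```

```text
t 7.95 nose depth -5.5 lat -0.04 z 0.26 grip lat 0.1 z 0.1 | F axial -0.35 lat 0.79 z -1.17 mom [ 0.   -0.02  0.02] w 15.1
t 7.95 p [477.11   2.79  51.1 ] F [ 0.68  0.52 -1.17] w 15.14
turn/pi [0.0004 0.0002 0.0003]
turn/pi [ 2.000e-04 -6.000e-04 -9.997e-01]
dp/80 [-0.076 -0.035 -0.001]
```

View pics/m9.png

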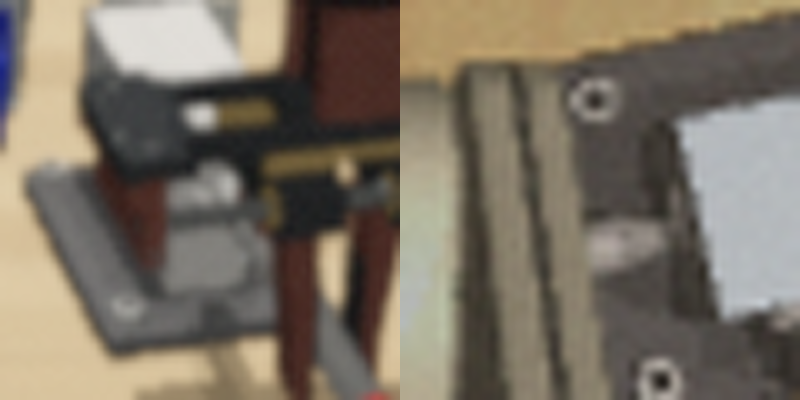

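>>> jog_arm --steps '[{"turn": [0, 0, 0], "dp": [0.006, -0.025, 0], "claw": 0}, {"turn": [0, 0, 0], "dp": [0.012, -0.05, 0], "claw": 0}, {"turn": [0, 0, 0], "dp": [0.018, -0.075, 0], "claw": 0}, {"turn": [0, 0, 0], "dp": [0.024, -0.1, 0], "claw": 0}, {"turn": [0, 0, 0], "dp": [0.03, -0.125, 0], "claw": 0}, {"turn": [0, 0, 0], "dp": [0.036, -0.15, 0], "claw": 0}]'

```text
t: 8.55
ee_pos: [479.9, -9.0, 51.1]
orientation: [-1.564, -0.19, 0.189]
ft_force: [-0.3, -0.1, -2.2]
width: 15.2
```

```bash
python3 -c "
from m import *
ins()"
```

```text
t 8.55 nose depth 6.6 lat -0.04 z 0.23 grip lat -0.01 z 0.07 | F axial 0.04 lat -0.32 z -2.18 mom [ 0.02 -0.07 -0.02] w 15.2
```

>>> jog_arm --steps '[{"turn": [0, 0, 0], "dp": [0.006, -0.025, 0], "claw": 0}, {"turn": [0, 0, 0], "dp": [0.012, -0.05, 0], "claw": 0}, {"turn": [0, 0, 0], "dp": [0.018, -0.075, 0], "claw": 0}, {"turn": [0, 0, 0], "dp": [0.024, -0.1, 0], "claw": 0}, {"turn": [0, 0, 0], "dp": [0.03, -0.125, 0], "claw": 0}, {"turn": [0, 0, 0], "dp": [0.036, -0.15, 0], "claw": 0}]'

```text
t: 9.05
ee_pos: [482.9, -21.2, 51.1]
orientation: [-1.564, -0.19, 0.189]
ft_force: [0.0, 1.0, -1.7]
width: 15.0
```

```bash
python3 -c "
from m import *
ins()"
```

```text
t 9.05 nose depth 19.1 lat -0.01 z 0.25 grip lat 0.02 z 0.09 | F axial -0.95 lat 0.25 z -1.67 mom [ 0.04 -0.15  0.08] w 15.0
```

>>> jog_arm --steps '[{"turn": [0, 0, 0], "dp": [0.006, -0.025, 0], "claw": 0}, {"turn": [0, 0, 0], "dp": [0.012, -0.05, 0], "claw": 0}, {"turn": [0, 0, 0], "dp": [0.018, -0.075, 0], "claw": 0}, {"turn": [0, 0, 0], "dp": [0.024, -0.1, 0], "claw": 0}]'

```text
t: 9.38
ee_pos: [485.0, -29.3, 51.1]
orientation: [-1.564, -0.19, 0.189]
ft_force: [-0.0, 2.6, -2.3]
width: 15.0
```

```bash
python3 -c "
from m import *
ins()"
```

```text
t 9.38 nose depth 27.5 lat 0.03 z 0.24 grip lat 0.05 z 0.09 | F axial -2.49 lat 0.57 z -2.28 mom [ 0.44 -0.25  0.16] w 15.0
```

>>> jog_arm --steps '[{"turn": [0, 0, 0], "dp": [0.006, -0.025, 0], "claw": 0}, {"turn": [0, 0, 0], "dp": [0.012, -0.05, 0], "claw": 0}, {"turn": [0, 0, 0], "dp": [0.018, -0.075, 0], "claw": 0}, {"turn": [0, 0, 0], "dp": [0.024, -0.1, 0], "claw": 0}]'

```text
t: 9.72
ee_pos: [486.7, -36.6, 51.0]
orientation: [-1.563, -0.19, 0.19]
ft_force: [0.6, 6.9, -1.2]
width: 15.0
```

```bash
python3 -c "
from m import *
ins()"
```

```text
t 9.72 nose depth 35.1 lat -0.04 z 0.04 grip lat -0.04 z 0.03 | F axial -6.51 lat 2.21 z -1.19 mom [ 1.06 -0.19  0.24] w 15.0
```

>>> jog_arm --steps '[{"turn": [0, 0, 0], "dp": [0.006, -0.025, 0], "claw": 0}, {"turn": [0, 0, 0], "dp": [0.012, -0.05, 0], "claw": 0}, {"turn": [0, 0, 0], "dp": [0.018, -0.075, 0], "claw": 0}, {"turn": [0, 0, 0], "dp": [0.024, -0.1, 0], "claw": 0}, {"turn": [0, 0, 0], "dp": [0.03, -0.125, 0], "claw": 0}, {"turn": [0, 0, 0], "dp": [0.036, -0.15, 0], "claw": 0}]'

```text
t: 10.22
ee_pos: [489.6, -48.2, 51.0]
orientation: [-1.562, -0.19, 0.19]
ft_force: [1.2, 6.1, -1.9]
width: 15.0
```

```bash
python3 -c "
from m import *
ins();report(np.radians(13.85),(509.2-38.2,0,51))"
```

```text
t 10.22 nose depth 47.0 lat 0.04 z -0.05 grip lat 0.03 z 0.03 | F axial -5.61 lat 2.63 z -1.87 mom [ 1.07 -0.28  0.3 ] w 15.0
t 10.2167 p [489.6  -48.15  51.03] F [ 1.21  6.08 -1.87] w 15.04
turn/pi [-0.0002  0.     -0.    ]
turn/pi [-0.e+00 -3.e-04  1.e+00]
dp/80 [-0.232  0.602 -0.   ]
```

>>> jog_arm --steps '[{"turn": [0, 0, 0], "dp": [0.006, -0.025, 0], "claw": 0}, {"turn": [0, 0, 0], "dp": [0.012, -0.05, 0], "claw": 0}, {"turn": [0, 0, 0], "dp": [0.018, -0.075, 0], "claw": 0}, {"turn": [0, 0, 0], "dp": [0.024, -0.1, 0], "claw": 0}, {"turn": [0, 0, 0], "dp": [0.027, -0.11, 0], "claw": 0}]'

```text
t: 10.63
ee_pos: [492.1, -56.8, 51.1]
orientation: [-1.562, -0.19, 0.189]
ft_force: [0.5, 6.1, -1.6]
width: 15.0
```

>>> jog_arm --steps '[{"turn": [0, 0, 0], "dp": [0.003, -0.012, 0], "claw": 0}, {"turn": [0, 0, 0], "dp": [0.006, -0.024, 0], "claw": 0}, {"turn": [0, 0, 0], "dp": [0.009, -0.036, 0], "claw": 0}]'

```text
t: 10.88
ee_pos: [492.8, -59.2, 51.1]
orientation: [-1.561, -0.19, 0.189]
ft_force: [1.2, 7.3, -1.4]
width: 15.3
```

```bash
python3 -c "
from m import *
ins()"
```

```text
t 10.88 nose depth 58.5 lat 0.5 z -0.14 grip lat 0.48 z 0.05 | F axial -6.82 lat 2.88 z -1.44 mom [ 0.99 -0.29  0.16] w 15.3
```

>>> jog_arm --steps '[{"turn": [0, 0, 0], "dp": [0.001, -0.012, 0], "claw": 0}, {"turn": [0, 0, 0], "dp": [0.003, -0.024, 0], "claw": 0}, {"turn": [0, 0, 0], "dp": [0.005, -0.036, 0], "claw": 0}]'

```text
t: 11.13
ee_pos: [493.4, -61.6, 51.1]
orientation: [-1.56, -0.191, 0.189]
ft_force: [2.1, 5.5, -1.1]
width: 15.2
```

```bash
python3 -c "
from m import *
ins()"
```

```text
t 11.13 nose depth 61.0 lat 0.52 z -0.15 grip lat 0.49 z 0.11 | F axial -4.87 lat 3.37 z -1.15 mom [ 0.95 -0.36  0.19] w 15.2
```

>>> jog_arm --steps '[{"turn": [0, 0, 0], "dp": [0.002, -0.012, 0], "claw": 0}, {"turn": [0, 0, 0], "dp": [0.004, -0.024, 0], "claw": 0}, {"turn": [0, 0, 0], "dp": [0.006, -0.036, 0], "claw": 0}]'

```text
t: 11.38
ee_pos: [494.1, -64.0, 51.1]
orientation: [-1.56, -0.191, 0.189]
ft_force: [1.2, 6.8, -0.2]
width: 15.5
```

```bash
python3 -c "
from m import *
ins()"
```

```text
t 11.38 nose depth 63.5 lat 0.57 z -0.21 grip lat 0.54 z 0.13 | F axial -6.26 lat 2.82 z -0.23 mom [ 1.04 -0.36  0.24] w 15.5
```

>>> jog_arm --steps '[{"turn": [0, 0, 0], "dp": [0, -0.012, 0], "claw": 0}, {"turn": [0, 0, 0], "dp": [0.002, -0.024, 0], "claw": 0}, {"turn": [0, 0, 0], "dp": [0.004, -0.036, 0], "claw": 0}]'

```text
t: 11.63
ee_pos: [494.7, -66.4, 51.2]
orientation: [-1.559, -0.191, 0.188]
ft_force: [2.3, 6.9, -1.3]
width: 14.9
```

```bash
python3 -c "
from m import *
ins()"
```

```text
t 11.63 nose depth 66.0 lat 0.58 z -0.18 grip lat 0.53 z 0.22 | F axial -6.17 lat 3.92 z -1.26 mom [ 1.06 -0.39  0.19] w 14.9
```

>>> jog_arm --steps '[{"turn": [0, 0, 0], "dp": [0, -0.012, 0], "claw": 0}, {"turn": [0, 0, 0], "dp": [0.001, -0.024, 0], "claw": 0}, {"turn": [0, 0, 0], "dp": [0.003, -0.036, 0], "claw": 0}]'

```text
t: 11.88
ee_pos: [495.3, -68.9, 51.3]
orientation: [-1.559, -0.192, 0.188]
ft_force: [1.9, 6.4, -0.8]
width: 15.3
```

```bash
python3 -c "
from m import *
ins()"
```

```text
t 11.88 nose depth 68.5 lat 0.57 z -0.16 grip lat 0.53 z 0.28 | F axial -5.72 lat 3.34 z -0.79 mom [ 1.01 -0.48  0.16] w 15.3
```

>>> jog_arm --steps '[{"turn": [0, 0, 0], "dp": [0, -0.012, 0], "claw": 0}, {"turn": [0, 0, 0], "dp": [0.001, -0.024, -0.002], "claw": 0}, {"turn": [0, 0, 0], "dp": [0.003, -0.036, -0.002], "claw": 0}]'

```text
t: 12.13
ee_pos: [495.9, -71.4, 51.2]
orientation: [-1.558, -0.193, 0.187]
ft_force: [3.1, 5.1, -1.4]
width: 15.4
```

```bash
python3 -c "
from m import *
ins()"
```

```text
t 12.13 nose depth 71.1 lat 0.57 z -0.29 grip lat 0.52 z 0.21 | F axial -4.25 lat 4.23 z -1.35 mom [ 1.   -0.5   0.19] w 15.4
```

>>> jog_arm --steps '[{"turn": [0, 0, 0], "dp": [0, -0.012, 0], "claw": 0}, {"turn": [0, 0, 0], "dp": [0.001, -0.024, 0], "claw": 0}, {"turn": [0, 0, 0], "dp": [0.002, -0.036, 0], "claw": 0}]'

```text
t: 12.38
ee_pos: [496.5, -73.8, 51.3]
orientation: [-1.558, -0.193, 0.187]
ft_force: [3.0, 6.9, 0.6]
width: 14.9
```

```bash
python3 -c "
from m import *
ins()"
```

```text
t 12.38 nose depth 73.6 lat 0.55 z -0.21 grip lat 0.5 z 0.33 | F axial -5.95 lat 4.58 z 0.55 mom [ 1.09 -0.44  0.19] w 14.9
```

>>> jog_arm --steps '[{"turn": [0, 0, 0], "dp": [0, -0.012, 0], "claw": 0}, {"turn": [0, 0, 0], "dp": [0, -0.024, -0.002], "claw": 0}, {"turn": [0, 0, 0], "dp": [0.001, -0.036, -0.002], "claw": 0}]'

```text
t: 12.63
ee_pos: [497.1, -76.2, 51.3]
orientation: [-1.557, -0.194, 0.186]
ft_force: [2.2, 5.8, -1.3]
width: 14.9
```

```bash
python3 -c "
from m import *
ins()"
```

```text
t 12.63 nose depth 76.1 lat 0.54 z -0.3 grip lat 0.49 z 0.27 | F axial -5.12 lat 3.48 z -1.34 mom [ 0.89 -0.49  0.17] w 14.9
```

>>> jog_arm --steps '[{"turn": [0, 0, 0], "dp": [0, -0.012, 0], "claw": 0}, {"turn": [0, 0, 0], "dp": [0, -0.024, 0], "claw": 0}, {"turn": [0, 0, 0], "dp": [0.002, -0.036, 0], "claw": 0}]'

```text
t: 12.88
ee_pos: [497.8, -78.7, 51.4]
orientation: [-1.557, -0.195, 0.185]
ft_force: [2.6, 6.5, -1.5]
width: 15.1
```

```bash
python3 -c "
from m import *
ins()"
```

```text
t 12.88 nose depth 78.7 lat 0.6 z -0.21 grip lat 0.55 z 0.4 | F axial -5.73 lat 4.04 z -1.47 mom [ 1.05 -0.52  0.19] w 15.1
```

>>> jog_arm --steps '[{"turn": [0, 0, 0], "dp": [0, -0.012, 0], "claw": 0}, {"turn": [0, 0, 0], "dp": [0, -0.024, -0.002], "claw": 0}, {"turn": [0, 0, 0], "dp": [0.001, -0.034, -0.002], "claw": 0}]'

```text
t: 13.13
ee_pos: [498.4, -80.9, 51.3]
orientation: [-1.556, -0.195, 0.184]
ft_force: [3.0, 7.8, -2.2]
width: 14.9
```

```bash
python3 -c "
from m import *
ins()
grab('side','s10.png');grab('top','t10.png')
b=cv2.imread('pics/s10.png'); c=cv2.imread('pics/t10.png'); cv2.imwrite('pics/m10.png',np.hstack([cv2.resize(b[130:210,310:390],(400,400),interpolation=cv2.INTER_CUBIC),cv2.resize(c[190:250,350:410],(400,400),interpolation=cv2.INTER_CUBIC)]))"
```

```text
t 13.13 nose depth 81.0 lat 0.57 z -0.33 grip lat 0.54 z 0.34 | F axial -6.81 lat 4.76 z -2.15 mom [ 1.09 -0.56  0.24] w 14.9
```

View pics/m10.png

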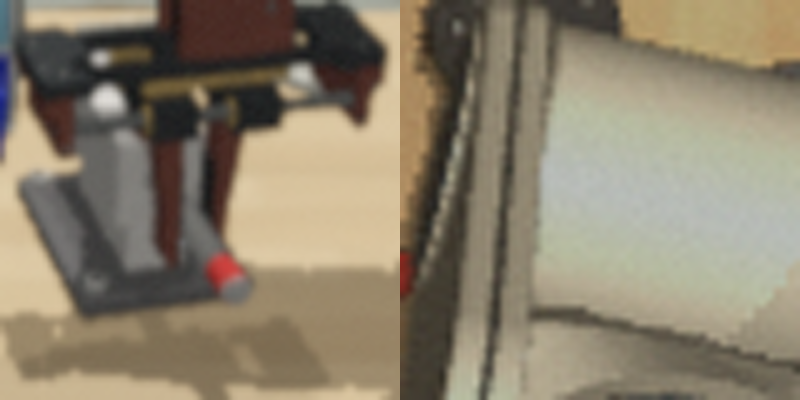

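>>> jog_arm --steps '[{"turn": [0, 0, 0], "dp": [0, -0.012, 0], "claw": 0}, {"turn": [0, 0, 0], "dp": [0, -0.022, 0], "claw": 0}, {"turn": [0, 0, 0], "dp": [0.001, -0.03, 0], "claw": 0}]'

```text
t: 13.48
ee_pos: [498.7, -82.7, 51.4]
orientation: [-1.555, -0.195, 0.184]
ft_force: [1.8, 11.5, -0.8]
width: 15.3
```

```bash
python3 -c "
from m import *
ins()
d=grab('side','s11.png'); o,M=st(); g=o['ee_pos']-19*M[:,1]
C=np.array(d['camera_from_world'])
P=np.array([g-60*A,g-49*A,g-71*A]); print(cv2.projectPoints(P.reshape(-1,1,3),cv2.Rodrigues(C[:3,:3])[0],C[:3,3],d['K'],d['D'])[0].reshape(-1,2).round(1))
b=cv2.imread('pics/s11.png'); cv2.imwrite('pics/s11z.png',cv2.resize(b[150:200,330:380],(600,600),interpolation=cv2.INTER_CUBIC))"
```

```text
t 13.48 nose depth 82.8 lat 0.42 z -0.37 grip lat 0.43 z 0.41 | F axial -10.76 lat 4.53 z -0.8 mom [ 1.89 -0.39  0.29] w 15.3
[[355.2 184.9]
 [353.8 182.7]
 [356.7 187.1]]
```

View pics/s11z.png

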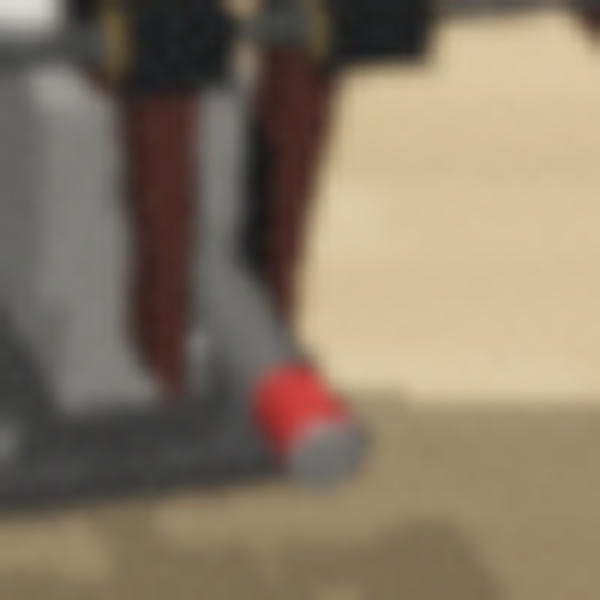

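>>> jog_arm --steps '[{"turn": [0, 0, 0], "dp": [0, -0.008, 0], "claw": 0}, {"turn": [0, 0, 0], "dp": [0, -0.014, 0], "claw": 0}, {"turn": [0, 0, 0], "dp": [0, -0.014, 0], "claw": 0}]'

```text
t: 13.78
ee_pos: [498.6, -82.7, 51.4]
orientation: [-1.554, -0.195, 0.184]
ft_force: [2.3, 11.0, -0.9]
width: 15.2
```

```bash
python3 -c "
from m import *
ins()"
```

```text
t 13.78 nose depth 82.8 lat 0.26 z -0.63 grip lat 0.31 z 0.36 | F axial -10.09 lat 4.88 z -0.89 mom [ 1.7  -0.36  0.21] w 15.2
```

>>> jog_arm --steps '[{"turn": [0, 0, 0], "dp": [0, -0.01, 0], "claw": 0}, {"turn": [0, 0, 0], "dp": [0.002, -0.02, -0.002], "claw": 0}, {"turn": [0, 0, 0], "dp": [0.003, -0.024, -0.002], "claw": 0}]'

```text
t: 14.03
ee_pos: [498.4, -83.0, 51.1]
orientation: [-1.552, -0.194, 0.184]
ft_force: [1.0, 16.2, -0.1]
width: 15.4
```

```bash
python3 -c "
from m import *
ins()"
```

```text
t 14.03 nose depth 83.1 lat -0.07 z -1.22 grip lat 0.04 z 0.09 | F axial -15.5 lat 4.86 z -0.12 mom [ 2.45 -0.33  0.31] w 15.4
```

>>> jog_arm --steps '[{"turn": [0, 0, 0], "dp": [0, 0, 0], "claw": 0}, {"turn": [0, 0, 0], "dp": [0, 0, 0], "claw": 0.2}, {"turn": [0, 0, 0], "dp": [0, 0, 0], "claw": 0.4}, {"turn": [0, 0, 0], "dp": [0, 0, 0], "claw": 0.6}, {"turn": [0, 0, 0], "dp": [0, 0, 0], "claw": 0.6}, {"turn": [0, 0, 0], "dp": [0, 0, 0], "claw": 0.6}]'

```text
t: 14.53
ee_pos: [498.1, -83.3, 51.1]
orientation: [-1.552, -0.193, 0.184]
ft_force: [0.4, -0.4, -0.0]
width: 41.1
```

```bash
python3 -c "
from m import *
ins()
grab('side','s12.png')
b=cv2.imread('pics/s12.png'); cv2.imwrite('pics/s12z.png',cv2.resize(b[130:210,310:390],(600,600),interpolation=cv2.INTER_CUBIC))"
```

```text
t 14.53 nose depth 83.3 lat -0.39 z -1.25 grip lat -0.24 z 0.06 | F axial 0.44 lat 0.27 z -0.01 mom [-0.06 -0.09  0.04] w 41.1
```

View pics/s12z.png

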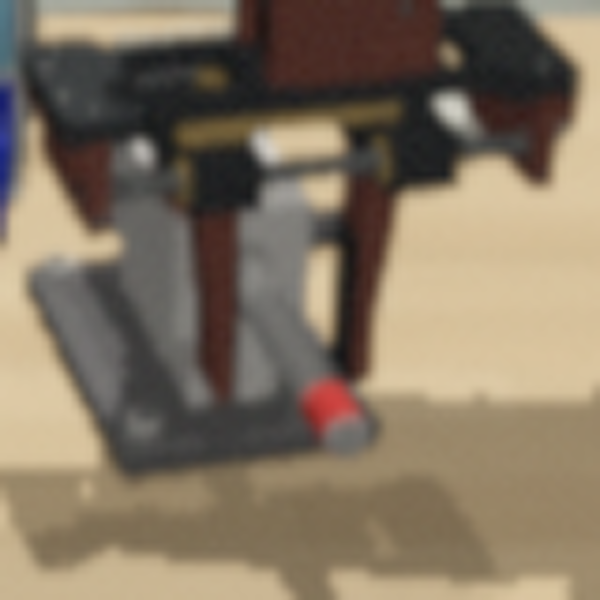

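>>> jog_arm --steps '[{"turn": [0, 0, 0], "dp": [0, 0, 0.1], "claw": 0.6}, {"turn": [0, 0, 0], "dp": [0, 0, 0.3], "claw": 0.6}, {"turn": [0, 0, 0], "dp": [0, 0, 0.6], "claw": 0.6}, {"turn": [0, 0, 0], "dp": [0, 0, 0.9], "claw": 0.6}, {"turn": [0, 0, 0], "dp": [0, 0, 0.9], "claw": 0.6}]'

```text
t: 15.0
ee_pos: [500.7, -83.8, 127.3]
orientation: [-1.554, -0.198, 0.179]
ft_force: [1.0, 0.3, 0.0]
width: 52.8
```

>>> jog_arm --steps '[{"turn": [0, 0, 0], "dp": [-0.2, 0.4, 0.3], "claw": 0.6}, {"turn": [0, 0, 0], "dp": [-0.4, 0.8, 0.6], "claw": 0.6}, {"turn": [0, 0, 0], "dp": [-0.5, 1, 0.8], "claw": 0.6}, {"turn": [0, 0, 0], "dp": [-0.5, 1, 0.8], "claw": 0.6}, {"turn": [0, 0, 0], "dp": [-0.5, 1, 0.8], "claw": 0.6}]'

```text
t: 15.42
ee_pos: [460.9, -3.2, 192.2]
orientation: [-1.554, -0.202, 0.179]
ft_force: [0.6, -0.2, -0.3]
width: 52.8
```

```bash
python3 -c "
from m import *
ins()
s=grab('side','s13.png');t=grab('top','t13.png')
b=cv2.imread('pics/s13.png'); c=cv2.imread('pics/t13.png'); cv2.imwrite('pics/m13.png',np.hstack([cv2.resize(b[130:210,310:390],(400,400),interpolation=cv2.INTER_CUBIC),cv2.resize(c[180:260,320:400],(400,400),interpolation=cv2.INTER_CUBIC)]))
print(onplane(s,[(357.3,187.7)],70))"
```

```text
t 15.42 nose depth -3.4 lat -17.27 z 140.33 grip lat -17.38 z 141.16 | F axial 0.38 lat 0.57 z -0.31 mom [-0.02 -0.08 -0.03] w 52.8
[[480.22248928 -11.81146094  70.        ]]
```

View pics/m13.png

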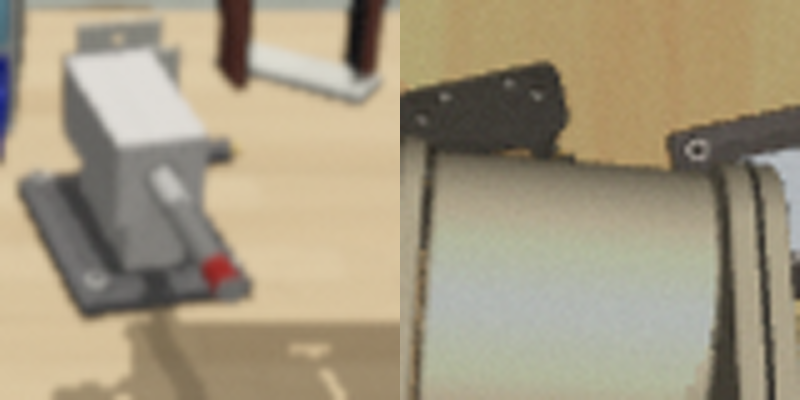

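View pics/t13.png

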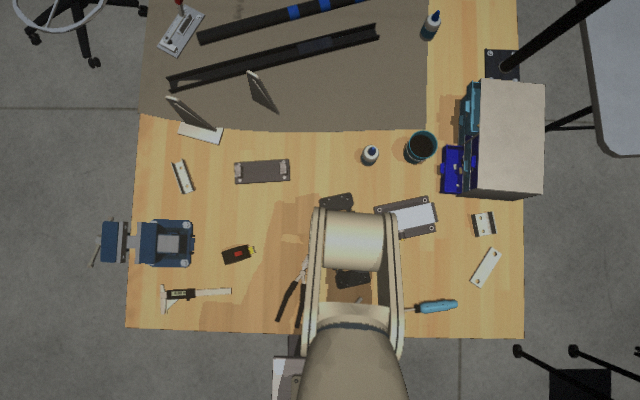

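```bash
python3 -c "
from m import *
print(ctrl.get_obs()['qvel'].round(3)); print(ctrl.close_job())"
```

```text
[-0.013  0.019  0.     0.002  0.004  0.   ]
the job is handed in; nothing more can be done
None
```

I took the rod from its cradle and slid it nose first into the holder, past the plunger, until it came up solid. I then let go, backed the gripper clear and handed the job in at about 15.4 s of the 42 s allowed.

**Depth stop:** The plunger drag held at about 6 N until the force rose sharply at an estimated nose depth of 83 mm. That is inside the 64–84 mm expected for solid. Two more gentle pushes moved the rod only about 0.3 mm, with the total axial force reaching 15.5 N. About 10 N of that was on the stop, so it should still be at its setting.

**After release:**
- The side camera shows the rod sitting in the bore, its tail within about 1 pixel (roughly 2 mm) of where it was while held.
- The force readings were within noise of zero.
- The top picture shows the glue bottle, tape measure and cup where they started.

**Not confirmed:**
- The plunger, stop button and stop position can't be read directly, so I judged them only from the forces and the depth.
- The two cameras disagreed by up to 4 mm on the mouth position. I used the top camera's value, and the rod went in without noticeable contact until it reached the plunger.
- During the last pushes the gripper pitched by about 0.01 rad, well under the 0.07 rad limit.

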